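# Dock the white receiver for its update

### The job

Set the white receiver up for its software update in the dock: lay it face up on the sloping bed with its front (button) edge fully down against the bottom ledge, between the two corner lips, then swing the hold-down arm over so that its pad rests on the receiver. Also move the memory stick from the wooden stand into the dock's recessed port, standing plug end down and fully in. Leave the grey receiver where it is.

Things in the scene. Friction and masses are not known exactly. Their poses are not given: they have to be found in the camera images.
- receiver_white: Small white radio receiver, 62 mm wide (its y), 48 mm front to back (its x), 16 mm thick, about 50 to 80 g, loose, lying face up on the table. Origin: centre of its underside; z out of its face; -x points to its front edge (the row of round buttons lies along the front half, the dark display along the back half). Best gripped across its 62 mm width.
- receiver_front (a point): Middle of the white receiver's front edge (the button edge): 24 mm in front of its origin and 8 mm above its underside.
- receiver_grey: A second receiver of the same shape in grey, lying on the table; not part of the job, leave it alone.
- dock: The update dock, fixed to the table: grey base plate 150 x 200 x 16 mm (x, y, z) with the sloping aluminium bed on its left half and the black port housing on its right front. Origin: centre of the base's underside; -x is its front, facing the robot. Behind the port housing lies a low grey case, its top 42 mm above the table.
- dock_bed: The dock's sloping bed: aluminium plate with a dark rubber top, 46 mm wide (narrower than the receiver), 104 mm long, rising 25 degrees away from the dock's front. Origin: on its surface, at the middle of the bottom ledge's inner face, 46 mm above the table. x runs up the slope, y to the left, z normal to the surface. A seated receiver has its origin at x = 24, y = 0, z = 0 mm and the same axes.
- hold_down (a joint): Angle of the hold-down arm, rad: 0 with its rubber pad resting on a seated receiver, 2.0 pointing straight up, 2.5 rear stop, -0.15 lowest over an empty bed. Starts at 2.1 to 2.4, leaning back. Damped hinge with 0.03 N m friction: the arm (150 g) stays where it is left near upright and sinks slowly by its own weight once tipped 0.6 rad or more past upright towards the dock's front.
- hold_down_knob (a point): Centre of the red ball knob (19 mm diameter) at the arm's free end, 82 mm from the hinge axis. The arm is a steel bar 11 mm wide and 6 mm thick from the hinge to the knob.
- hold_down_hinge (a point): Point on the hinge axis of the hold-down arm, which runs along the bed's y axis: 86 mm up the slope from the ledge, 24 mm above the bed's surface.
- stick: Black memory stick, 78 mm long (its x), 21 wide (y), 10 thick (z), 22 g. Metal plug, 20 mm long, 12 x 5 mm, at its +x end. Starts upright in the wooden stand, plug down, its upper 44 mm showing, broad faces looking along the stand's x. Origin: middle of its length and width, on one broad face, 5.5 mm from its centre line.
- stick_plug (a point): Tip of the stick's metal plug, on the stick's centre line.
- stick_top (a point): Middle of the other end of the stick (its upper end while it stands), 78 mm from the plug tip.
- stick_stand: Pale wooden block, 40 x 110 x 42 mm (x, y, z), fixed to the table, with three slots in a row along y, 34 mm apart; the stick stands in the middle one, its plug tip 8 mm above the table. Origin: centre of its underside.
- port_mouth (a point): Centre of the mouth of the dock's recessed port: an upright pocket in the top of the black housing, 56 mm above the table, 14.5 mm along the dock's x and 24.5 mm along its y. The housing is 42 x 48 mm.
- port_floor (a point): Centre of the port's floor, 38 mm below its mouth; the lower 18 mm of the pocket taper to about 9 x 17 mm to guide the plug. A stick standing fully in the port has its plug tip here and its upper 40 mm outside.
- ledge (a point): Middle of the top inner edge of the bed's bottom ledge, 8 mm above the bed's surface. The ledge carries four brass contact pins (sprung, they offer no resistance). At each of its ends a lip, also 8 mm high, reaches 11 mm up the slope; the lips stand about 67 mm apart at the ledge and flare to about 71 mm.
Not all that is in view belongs to the job. Leave any purple look-alike of the stick alone.

How it is judged:
On the way, in this order (a step that is already met when the one before it is completed fails the run):
1. the white receiver lies seated on the sloping bed against the ledge (x of receiver_front in the frame of dock_bed between -0.003 and 0.004 m and x of receiver_white in the frame of dock_bed above 0.018 m and y of receiver_white in the frame of dock_bed between -0.006 and 0.006 m and z of receiver_white in the frame of dock_bed between -0.003 and 0.003 m and angle between the z axis of receiver_white and the z axis of dock_bed, either way round below 0.08 rad and angle between the x axis of receiver_white and the x axis of dock_bed, either way round below 0.12 rad), for 0.2 s.
2. the hold-down arm is over with its pad on the seated receiver (all of step 1 and value of joint hold_down between -0.05 and 0.05 rad), for 0.2 s.
At the end, for the whole second after the job is handed in: White receiver face up, flat on the bed: front edge within 4 mm of the ledge, 6 mm of the middle, square to 0.12 rad; hold_down within 0.05 rad of 0; stick upright to 0.24 rad, plug tip within 7 mm sideways and 6 mm in height of the port floor; both at rest; grey receiver unmoved (all of step 2 and horizontal distance between stick_plug and port_floor below 0.007 m and z of stick_plug in the frame of port_floor below 0.006 m and angle between stick's own x axis and vertical above 2.9 rad and linear speed of each of receiver_white, stick below 0.02 m/s); the robot touches nothing.
It fails at once if the grey receiver is moved more than 15 mm (distance of receiver_grey from where it was at the start of the episode above 0.015 m).
It also fails if it takes over 72 s, if anything falls off the work surface, if the arm or the gripper's body presses on something with over 40 N, if the wrist force passes 120 N, or if a joint passes its speed limit or range.

### The arm

A 6-joint arm with a two-finger parallel gripper is mounted at the origin on a cart in front of the work surface, level with it; the furniture and walls round the work are solid. World frame = base frame: x ahead of the robot, y to its left, z up, the work surface at z = 0. Lengths are in m, angles in rad, forces in N, time in s.
With the tool pointing down it reaches from about 0.35 to 0.975 m from the base axis. Payload 7.1 kg.
Tool frame: the origin (TCP) lies midway between the tips of the shut fingers; the grasp point (between the pads) lies 19 mm behind it; z points along the fingers, y is the line along which they close (so a half turn about z gives the same grasp; the last joint's range is limited). The gripper opens to 88 mm and grips with 3 to 60 N. Pads are 20 mm wide; open, the fingers measure 115 mm over their backs; the gripper's body (75 mm by 178 mm) begins 61 mm behind the grasp point.
Start: joints at [1.228, 0.423, 1.63, -0, 1.089, -0.019], TCP at [0.199, 0.593, 0.223] pointing down, gripper open.
Joint ranges: [-3, 3], [-0.9, 2.11], [0.09, 2.58], [-1.31, 4.45], [0.11, 2.69], [-2.54, 2.54]. Speed limits (rad/s): [2.39, 2.39, 3.01, 3.14, 3.14, 3.14].

### API

Orientations are given as a unit quaternion [w, x, y, z].
In Python, from station import move_pose, movel, movej, command_gripper, wait, inverse_kinematics, read_camera, camera_info, MotionError, job_done, get_time, get_joint_pos, get_qvel, get_effort, get_tcp_pos, get_ee_rot, get_ft_force, get_ft_torque, get_grip_width, get_finger_force gives the robot as it stands. Calls block until the motion is done:
- move_pose(position, orientation): joint-space move of the TCP to a pose.
- movel(position, frame=None, v=0.15, until_force=None): straight line of the TCP; frame=None keeps the orientation; v is the mean speed in m/s. With until_force (N) it stops when the force on the tool has changed by that much, and returns True; else False.
- movej(angles): joint-space move.
- command_gripper(opening): opening from 0.0 (shut) to 1.0 (fully open); the grip force is fixed at half the most; returns when the fingers have stopped.
- wait(seconds).
- inverse_kinematics(position, orientation): joint angles nearest the present ones, or None.
- read_camera(name): name is "scene" or "top" or "wrist"; returns the picture (420x560x3 uint8, red, green, blue); there is no depth.
- camera_info(name): a dict with "intrinsics" (3x3 intrinsics, pixels), "T" (4x4, takes a point from camera to world coordinates); the wrist camera has in their place "tool_from_camera" (4x4, takes a point from camera to tool coordinates, whose origin is the TCP and whose axes are the flange's). Camera axes: x right, y up, looking along -z (the intrinsics and any distortion apply to the point x, -y, -z); pixel columns grow to the right and rows downward; lengths in m; the calibration is good to about 2 mm. A picture is of the moment at which its call begins: read the wrist's pose just before it. camera_info takes no time and is no camera call.
A pose or a line that the arm cannot do raises MotionError and nothing moves.
- job_done(): hands the job in; it is judged then, once.
Readings, each from a call of its own:
- get_time(): time.
- get_joint_pos(): joint angles.
- get_qvel(): joint speeds.
- get_effort(): joint torques, N m.
- get_tcp_pos(): TCP position.
- get_ee_rot(): TCP orientation.
- get_ft_force(): force on the tool from outside, world axes, zero at the start.
- get_ft_torque(): the same for the moment, N m.
- get_grip_width(): opening from 0.0 (shut) to 1.0 (fully open).
- get_finger_force(): force on a finger pad.
Only numpy, scipy, OpenCV 4.12 (cv2) and the standard library are available. Lean on these libraries where they do the work, as an engineer would, in place of code of your own. Each camera call takes 0.05 s, during which the arm holds its last target. There are 200 camera calls.

## Working session

There is one attempt and no reset: what is moved stays moved. The work goes in short steps, each a Python script; the robot and the scene stay as the last script left them, time stands still between calls to the robot, and variables do not carry over. Pictures are saved under pics/ and viewed, at most 13 in all, crops included, and the job is handed in when it is done.

```bash
ls; mkdir -p pics
python3 - <<'E'
from station import *
import cv2
for n in ("scene","top"):
    im=read_camera(n); cv2.imwrite(f"pics/{n}0.png",im[:,:,::-1])
    i=camera_info(n); print(n,i)
print(camera_info("wrist"),get_ee_rot(),get_time())
a=[cv2.imread(f"pics/{n}0.png") for n in("scene","top")]
E
```

```text
pics
scene {'intrinsics': array([[419.65404409,   0.        , 272.69819153],
       [  0.        , 419.65404409, 205.48546254],
       [  0.        ,   0.        ,   1.        ]]), 'T': array([[-0.67069427,  0.41646066, -0.61378312, -0.16441803],
       [-0.74173109, -0.37428974,  0.55654486,  0.57428869],
       [ 0.00204632,  0.82853347,  0.55993581,  0.71833747],
       [ 0.        ,  0.        ,  0.        ,  1.        ]])}
top {'intrinsics': array([[425.51165053,   0.        , 282.46211343],
       [  0.        , 425.51165053, 209.93252242],
       [  0.        ,   0.        ,   1.        ]]), 'T': array([[-0.00324327,  0.99956933, -0.02916563,  0.47215096],
       [-0.99999319, -0.00319054,  0.00185426, -0.0424273 ],
       [ 0.00176041,  0.02917144,  0.99957287,  1.2274899 ],
       [ 0.        ,  0.        ,  0.        ,  1.        ]])}
{'intrinsics': array([[340.83886738,   0.        , 275.61535191],
       [  0.        , 340.83886738, 210.76710555],
       [  0.        ,   0.        ,   1.        ]]), 'tool_from_camera': array([[-3.18574089e-04,  9.68171675e-01,  2.50286848e-01,
         6.78280746e-02],
       [ 9.99999506e-01,  5.44142661e-04, -8.32043639e-04,
         2.87283691e-04],
       [-9.41752835e-04,  2.50286459e-01, -9.68171370e-01,
        -1.62337205e-01],
       [ 0.00000000e+00,  0.00000000e+00,  0.00000000e+00,
         1.00000000e+00]])} [-1.04874090e-04  1.61174904e-01  9.86925633e-01 -6.59136075e-04] 0.1
```

View pics/top0.png

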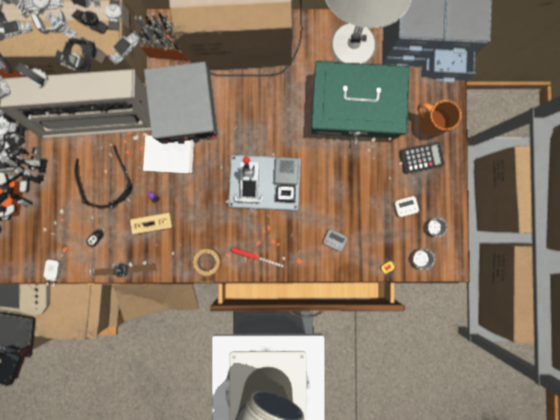

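View pics/scene0.png

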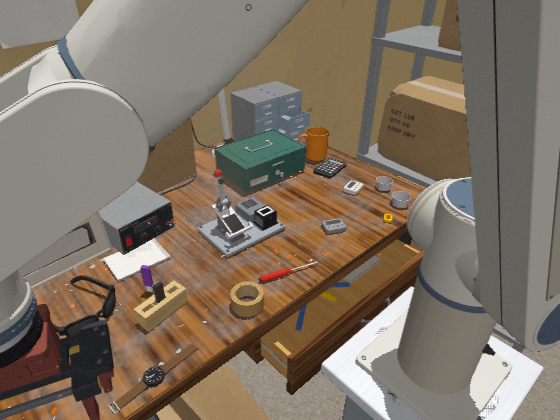

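```bash
cat > h.py <<'E'
from station import *
import numpy as np, cv2
from scipy.spatial.transform import Rotation as Ro
def down(yaw): return [0,np.cos(yaw/2),np.sin(yaw/2),0]
def RT(q): return Ro.from_quat([q[1],q[2],q[3],q[0]]).as_matrix()
def quat(R):
    q=Ro.from_matrix(R).as_quat(); return [q[3],q[0],q[1],q[2]]
def snap(name,fn):
    T=None; i=camera_info(name)
    if name=="wrist":
        M=np.eye(4); M[:3,:3]=RT(get_ee_rot()); M[:3,3]=get_tcp_pos(); T=M@i["tool_from_camera"]
    else: T=i["T"]
    im=read_camera(name)[:,:,::-1].copy(); cv2.imwrite(f"pics/{fn}.png",im)
    np.savez(f"pics/{fn}.npz",T=T,K=i["intrinsics"]); return im
def cast(fn,uv,z):
    d=np.load(f"pics/{fn}.npz"); uv=np.atleast_2d(np.array(uv,float)); K=d["K"];T=d["T"]
    r=np.c_[(uv[:,0]-K[0,2])/K[0,0],-(uv[:,1]-K[1,2])/K[1,1],-np.ones(len(uv))]@T[:3,:3].T
    return T[:3,3]+r*((z-T[2,3])/r[:,2])[:,None]
def proj(fn,P):
    d=np.load(f"pics/{fn}.npz");K=d["K"];T=d["T"]
    p=(np.atleast_2d(P)-T[:3,3])@T[:3,:3]; p=p/-p[:,2:]
    return np.c_[K[0,0]*p[:,0]+K[0,2],-K[1,1]*p[:,1]+K[1,2]]
E
python3 - <<'E'
from h import *
for n in("top0",):
    i=camera_info("top"); np.savez("pics/top0.npz",T=i["T"],K=i["intrinsics"])
st=cast("top0",(151,223),.042)[0]; dk=cast("top0",(264,182),.016)[0]; rc=cast("top0",(406,206),.016)[0]
print(st,dk,rc)
for fn,p,z in(("w_st",st,.2),("w_dk",dk,.27),("w_rc",rc,.15)):
    move_pose([p[0],p[1],z],down(np.pi)); snap("wrist",fn); print(get_time(),get_joint_pos().round(2))
ims=[cv2.imread(f"pics/{f}.png") for f in("w_st","w_rc")]
cv2.imwrite("pics/two.png",np.hstack([x[60:380,100:480] for x in ims]))
E
```

```text
[0.47152427 0.32137768 0.042     ] [0.58740991 0.00775004 0.016     ] [ 0.51759056 -0.39686441  0.016     ]
1.5833 [ 0.58  0.37  1.77  0.    1.   -0.99]
2.925 [-0.01  0.32  1.67  0.    1.15 -1.58]
4.55 [-0.67  0.54  1.61  0.    0.98 -2.24]
```

View pics/two.png

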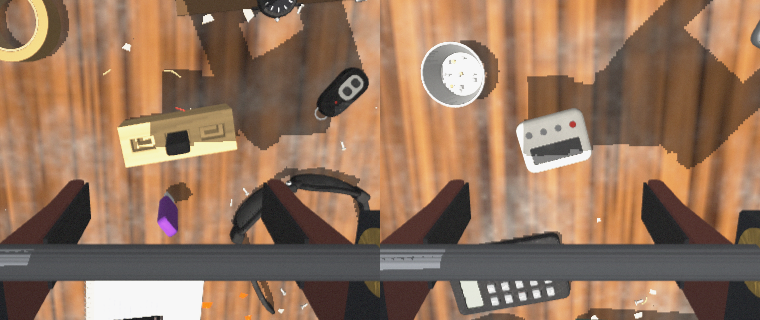

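View pics/w_dk.png

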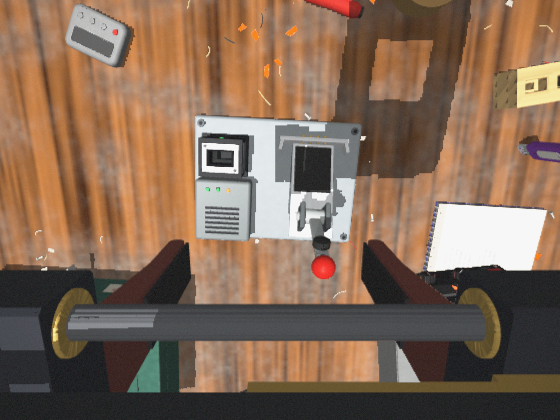

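Run:
```python
from h import *
move_pose([.55,-.09,.16],down(np.pi/2)); snap("wrist","w_d2"); print(get_time())
im=cv2.imread("pics/w_d2.png"); cv2.imwrite("pics/d2.png",cv2.resize(im[20:270,120:453],None,fx=2.4,fy=2.4,interpolation=cv2.INTER_CUBIC))
# receiver
im=cv2.imread("pics/w_rc.png"); hsv=cv2.cvtColor(im,cv2.COLOR_BGR2HSV)
m=((hsv[...,1]<40)&(hsv[...,2]>120)).astype(np.uint8); m[:150]*= 1
n,l,s,c=cv2.connectedComponentsWithStats(m)
k=l[185,275] if l[185,275] else max((i for i in range(1,n) if 225<c[i][0]<325 and 150<c[i][1]<250),key=lambda i:s[i][4])
print(s[k],c[k])
cn=max(cv2.findContours((l==k).astype(np.uint8),0,2)[0],key=cv2.contourArea)[:,0]
for z in(.008,.014): 
    P=cast("w_rc",cn,z)[:,:2]; r=cv2.minAreaRect((P*1000).astype(np.float32)); print(z,r)
# stick stand
im=cv2.imread("pics/w_st.png");hsv=cv2.cvtColor(im,cv2.COLOR_BGR2HSV)
m=((hsv[...,2]<50)).astype(np.uint8)
n,l,s,c=cv2.connectedComponentsWithStats(m)
for i in range(1,n):
    if s[i][4]>60 and 230<c[i][0]<340 and 150<c[i][1]<260: print(s[i],c[i])
cv2.imwrite("pics/st2.png",cv2.resize(im[130:280,190:350],None,fx=4,fy=4,interpolation=cv2.INTER_CUBIC))
```

```text
6.3917
[ 236  168   76   65 2896] [272.6695442  198.73584254]
0.008 ((520.1680908203125, -397.4366760253906), (49.86441421508789, 62.60697937011719), 15.120138168334961)
0.014 ((518.79736328125, -397.4037780761719), (48.882659912109375, 61.37432861328125), 15.120121955871582)
[266 191  24  24 389] [277.47300771 202.37532134]
```

View pics/d2.png

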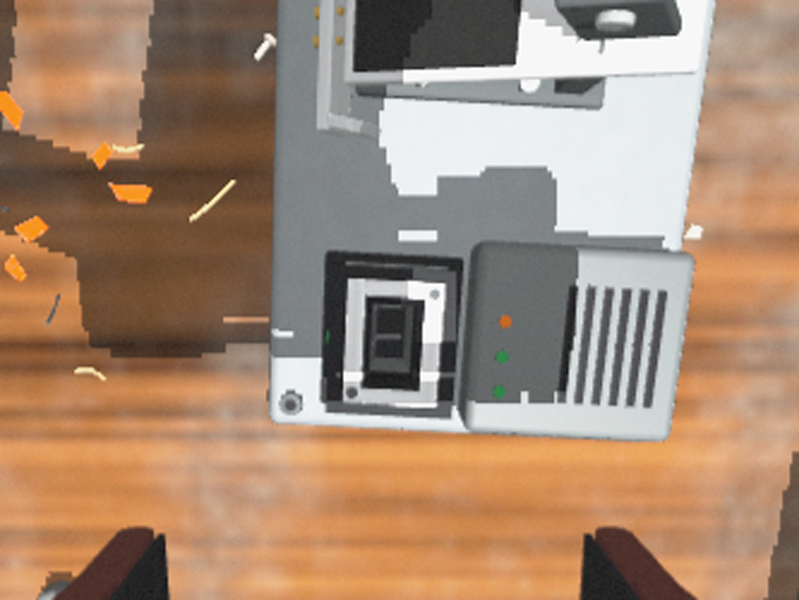

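View pics/st2.png

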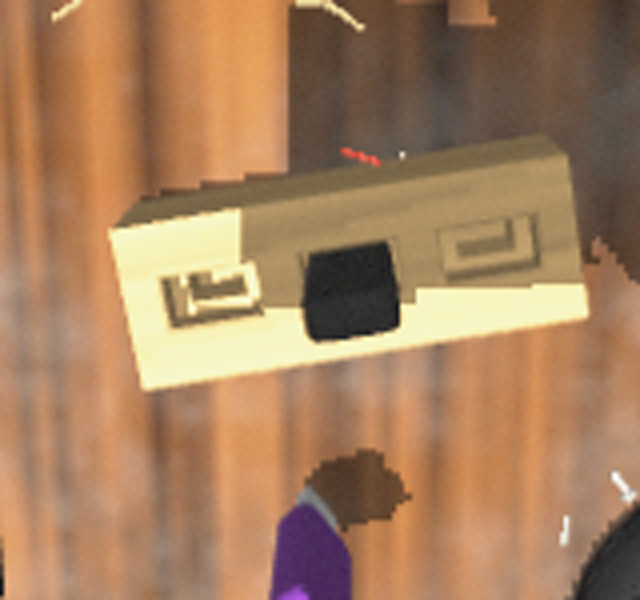

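Run:
```python
from h import *
np.set_printoptions(precision=4,suppress=True)
c=lambda p:np.array(p)/4+[190,130]
print("stick top",cast("w_st",c([353,314]),.086)," stand",cast("w_st",c([[110,228],[566,155],[588,318],[145,390]]),.042))
d=lambda p:np.array(p)/2.4+[120,20]
print("port",cast("w_d2",d([393,343]),.056), cast("w_d2",d([[368,297],[423,301],[419,391],[363,386]]),.056))
print("port dk",cast("w_dk",[221,157],.056))
print("base d2",cast("w_d2",d([[278,10],[271,410]]),.016),cast("w_d2",d([[272,424],[455,430]]),.016))
print("base dk",cast("w_dk",[[197,116],[361,124],[350,241],[195,239]],.016))
i=camera_info("scene"); np.savez("pics/scene0.npz",T=i["T"],K=i["intrinsics"])
# knob
O=[];D=[]
for fn in("w_dk","scene0","top0"):
    im=cv2.imread(f"pics/{fn}.png");h=cv2.cvtColor(im,cv2.COLOR_BGR2HSV)
    m=(((h[...,0]<6)|(h[...,0]>174))&(h[...,1]>170)&(h[...,2]>90)).astype(np.uint8)
    n,l,s,ce=cv2.connectedComponentsWithStats(m)
    e={"w_dk":(323,267),"scene0":(217,174),"top0":(246,160)}[fn]
    k=min((j for j in range(1,n) if s[j][4]>8),key=lambda j:np.hypot(*(ce[j]-e)))
    print(fn,s[k],ce[k]); a,b=cast(fn,ce[k],0)[0],cast(fn,ce[k],.3)[0]; O.append(a);v=b-a;D.append(v/np.linalg.norm(v))
for S in((0,1),(0,1,2)):
    P=[np.eye(3)-np.outer(D[j],D[j]) for j in S]
    X=np.linalg.solve(sum(P),sum(p@O[j] for p,j in zip(P,S)));print("knob",X,[np.linalg.norm(p@(X-O[j])) for p,j in zip(P,S)])
im=cv2.imread("pics/w_dk.png");g=im.max(2)
m=(g<62).astype(np.uint8);m=cv2.morphologyEx(m,cv2.MORPH_OPEN,np.ones((3,3)))
n,l,s,ce=cv2.connectedComponentsWithStats(m);k=l[165,315];print("rubber",s[k],ce[k]);
cn=max(cv2.findContours((l==k).astype(np.uint8),0,2)[0],key=cv2.contourArea);print(cv2.boxPoints(cv2.minAreaRect(cn)))
cv2.imwrite("pics/dk4.png",cv2.resize(im[105:275,185:370],None,fx=3.5,fy=3.5,interpolation=cv2.INTER_CUBIC))
```

```text
stick top [[0.4731 0.3247 0.086 ]]  stand [[0.463  0.2671 0.042 ]
 [0.4456 0.3751 0.042 ]
 [0.4852 0.3821 0.042 ]
 [0.5034 0.274  0.042 ]]
port [[ 0.5569 -0.052   0.056 ]] [[ 0.5488 -0.0374  0.056 ]
 [ 0.5664 -0.0386  0.056 ]
 [ 0.5656 -0.0678  0.056 ]
 [ 0.5471 -0.0661  0.056 ]]
port dk [[ 0.5557 -0.0505  0.056 ]]
base d2 [[ 0.5182  0.056   0.016 ]
 [ 0.5116 -0.082   0.016 ]] [[ 0.5118 -0.0874  0.016 ]
 [ 0.5819 -0.0898  0.016 ]]
base dk [[ 0.5117 -0.0831  0.016 ]
 [ 0.5208  0.1104  0.016 ]
 [ 0.6671  0.1054  0.016 ]
 [ 0.6644 -0.0944  0.016 ]]
w_dk [312 256  23  23 418] [323.067 266.878]
scene0 [215 169   6   7  31] [217.4839 171.7742]
top0 [244 158   5   6  20] [246.   160.05]
knob [0.6286 0.0465 0.1857] [np.float64(0.0004583381775056032), np.float64(0.0004583381775055256)]
knob [0.627  0.0461 0.1865] [np.float64(0.0007516466522764248), np.float64(0.0016272919103454708), np.float64(0.0021002641863061564)]
rubber [ 295  147   36   45 1514] [312.461  169.2985]
[[293.8943 190.4302]
 [295.7981 146.6434]
 [330.8188 148.166 ]
 [328.9151 191.9529]]
```

View pics/dk4.png

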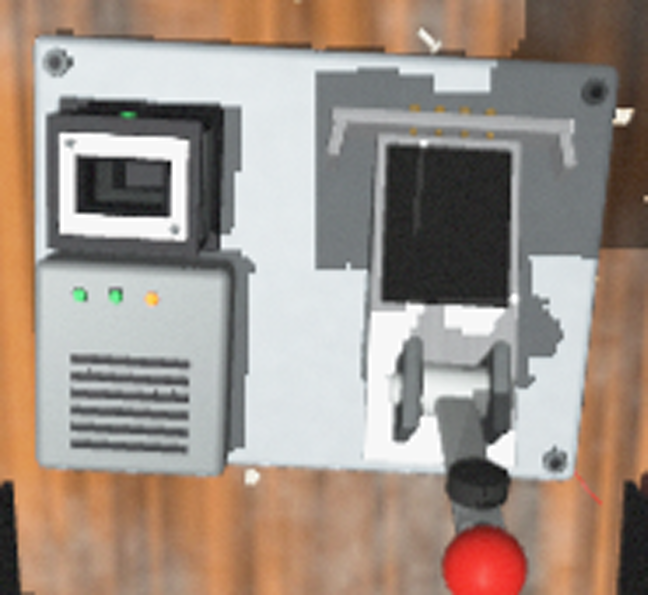

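Run:
```python
from h import *
np.set_printoptions(precision=4,suppress=True)
d=lambda p:np.array(p)/3.5+[185,105]
print("ledge ends outer",cast("w_dk",d([[333,108],[575,122]]),.0533),"inner mid",cast("w_dk",d([453,126]),.0533))
print("rubber front corners",cast("w_dk",d([[387,143],[513,151]]),.048),"back",cast("w_dk",d([[382,303],[510,305]]),.070))
print("bed back",cast("w_dk",d([[365,457],[515,460]]),.09))
e=lambda p:np.array(p)/2.4+[120,20]
print("d2 ledge inner",cast("w_d2",e([[343,10],[337,115]]),.0533),"outer/lip",cast("w_d2",e([[318,128],[380,133]]),.0533), "ledge front corner")
print("d2 rubber corner",cast("w_d2",e([355,72]),.048))
```

```text
ledge ends outer [[0.5332 0.0142 0.0533]
 [0.5374 0.0896 0.0533]] inner mid [[0.5386 0.0516 0.0533]]
rubber front corners [[0.5442 0.0315 0.048 ]
 [0.5467 0.0715 0.048 ]] back [[0.5914 0.0294 0.07  ]
 [0.592  0.0689 0.07  ]]
bed back [[0.6348 0.0238 0.09  ]
 [0.6357 0.0691 0.09  ]]
d2 ledge inner [[0.5415 0.0465 0.0533]
 [0.5394 0.0173 0.0533]] outer/lip [[0.5335 0.0136 0.0533]
 [0.5526 0.0122 0.0533]] ledge front corner
d2 rubber corner [[0.5449 0.0305 0.048 ]]
```

```bash
cat >> h.py <<'E'
PSI=-.044; O=np.array([.5432,.0515,.046])
c,s=np.cos(np.radians(25)),np.sin(np.radians(25))
B=Ro.from_euler('z',PSI).as_matrix()@np.array([[c,0,-s],[0,1,0],[s,0,c]])  # bed axes as columns
QB=quat(B@np.diag([-1,1,-1.]))   # tool x=-bed x, z=-bed z
def bed(x,y,z): return O+B@np.array([x,y,z])/1000
def inbed(p): return (np.array(p)-O)@B*1000
E
python3 - <<'E'
from h import *
np.set_printoptions(precision=4,suppress=True)
p=[.519,-.3974]; q=down(np.pi+.264)
print(inverse_kinematics([*p,.003],q))
move_pose([*p,.09],q); snap("wrist","w_rc2")
movel([*p,.003],v=.1); command_gripper(.55)
print(get_grip_width()*88,get_finger_force(),get_ft_force())
command_gripper(0.0)
print(get_grip_width()*88,get_finger_force(),get_ft_force(),get_time())
movel([*p,.15],v=.15)
print(get_grip_width()*88,get_finger_force(),get_ft_force())
move_pose(bed(30,0,70),QB); snap("wrist","w_hold"); snap("scene","s_hold"); print(get_time(),get_joint_pos())
a=cv2.imread("pics/w_hold.png")[0:320,100:480];b=cv2.imread("pics/s_hold.png")[120:300,130:330]
cv2.imwrite("pics/hold.png",np.hstack([a,cv2.resize(b,(356,320))]))
E
```

```text
[-0.6717  0.7522  1.6516 -0.      0.7378 -2.5065]
61.206355361963006 29.97348200132585 [0.2125 0.15   3.3055]
60.794972412786315 29.972406045681055 [-1.008   0.0822  4.7606] 10.2083
60.99445945960233 29.975106166675687 [-0.5776 -0.2613 -0.2172]
13.0917 [ 0.109   0.3504  2.1658 -0.3268  0.2039 -1.1106]
```

View pics/hold.png

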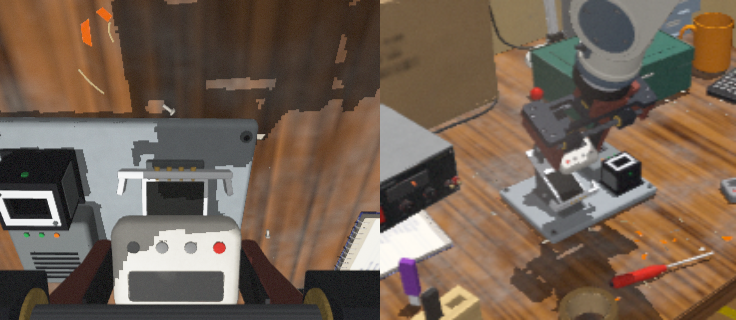

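Run:
```python
from h import *
np.set_printoptions(precision=4,suppress=True)
movel(bed(31,0,12),v=.08)
r=movel(bed(31,0,0),v=.03,until_force=6); t=inbed(get_tcp_pos()); print(r,t,get_ft_force())
z=t[2]+1.2
movel(bed(31,0,z),v=.03)
r=movel(bed(19,0,z),v=.03,until_force=6); t=inbed(get_tcp_pos()); print(r,t,get_ft_force()@B)
x=t[0]
r=movel(bed(x,0,z-5),v=.03,until_force=6); t=inbed(get_tcp_pos()); print(r,t,get_ft_force()@B)
command_gripper(.79); wait(.3); print(get_grip_width()*88,get_ft_force()@B,get_time())
```

```text
Traceback (most recent call last):
station.MotionError: the arm cannot follow that straight line within its joint ranges
```

Run:
```python
from h import *
np.set_printoptions(precision=3,suppress=True)
def tilt(t,dp=0): 
    c,s=np.cos(t),np.sin(t)
    A=Ro.from_euler('z',PSI+dp).as_matrix()@np.array([[c,0,-s],[0,1,0],[s,0,c]])
    return quat(A@np.diag([-1,1,-1.]))
for t in(25,20,15,10,5):
  for z in(70,12,3): print(t,z,inverse_kinematics(bed(26,0,z),tilt(np.radians(t))))
```

```text
25 70 [ 0.112  0.35   2.175 -0.342  0.196 -1.093]
25 12 None
25 3 None
20 70 [ 0.103  0.355  2.119 -0.157  0.325 -1.284]
20 12 [ 0.095  0.489  2.087 -0.214  0.225 -1.232]
20 3 [ 0.094  0.509  2.08  -0.226  0.212 -1.221]
15 70 [ 0.095  0.369  2.063 -0.082  0.452 -1.363]
15 12 [ 0.088  0.496  2.03  -0.097  0.357 -1.353]
15 3 [ 0.087  0.515  2.024 -0.1    0.344 -1.35 ]
10 70 [ 0.087  0.389  2.005 -0.042  0.575 -1.407]
10 12 [ 0.081  0.51   1.973 -0.046  0.486 -1.407]
10 3 [ 0.08   0.529  1.966 -0.047  0.473 -1.407]
5 70 [ 0.08   0.414  1.947 -0.017  0.694 -1.434]
5 12 [ 0.075  0.531  1.913 -0.018  0.61  -1.438]
5 3 [ 0.074  0.549  1.907 -0.018  0.599 -1.439]
```

```bash
cat >> h.py <<'E'
def tilt(t,dp=0):
    c,s=np.cos(t),np.sin(t)
    A=Ro.from_euler('z',PSI+dp).as_matrix()@np.array([[c,0,-s],[0,1,0],[s,0,c]])
    return quat(A@np.diag([-1,1,-1.]))
E
python3 - <<'E'
from h import *
np.set_printoptions(precision=4,suppress=True)
move_pose(bed(32,0,40),tilt(np.radians(20)))
movel(bed(31,0,16),v=.1)
r=movel(bed(31,0,1),v=.03,until_force=5); t=inbed(get_tcp_pos()); print(r,t,get_ft_force()@B)
z=t[2]+1
movel(bed(31,0,z),v=.03); f0=get_ft_force()@B; print(f0)
r=movel(bed(18,0,z),v=.03,until_force=6); t=inbed(get_tcp_pos()); print(r,t,get_ft_force()@B)
x=t[0]
r=movel(bed(x,0,z-5),v=.03,until_force=8); t=inbed(get_tcp_pos()); print(r,t,get_ft_force()@B)
snap("wrist","w_seat"); print(get_time())
E
```

```text
True [31.1149 -0.0326  4.6452] [ 0.8633 -0.0599  1.7491]
[ 0.062   0.5177 -0.0721]
True [21.9746  0.1474  5.5819] [1.0516 0.1277 0.0422]
True [22.0069  0.1532  1.9856] [ 0.3576  0.9375 -1.9578]
16.15
```

Run:
```python
from h import *
np.set_printoptions(precision=4,suppress=True)
command_gripper(.82); wait(.3); print(get_grip_width()*88,get_ft_force()@B)
movel(bed(30,0,60),v=.15); snap("wrist","w_rel"); print(get_time())
im=cv2.imread("pics/w_rel.png"); cv2.imwrite("pics/rel.png",cv2.resize(im[90:330,120:430],None,fx=2.4,fy=2.4,interpolation=cv2.INTER_CUBIC))
```

```text
72.23918005098034 [ 0.5256 -0.0141 -0.1722]
17.4583
```

View pics/rel.png

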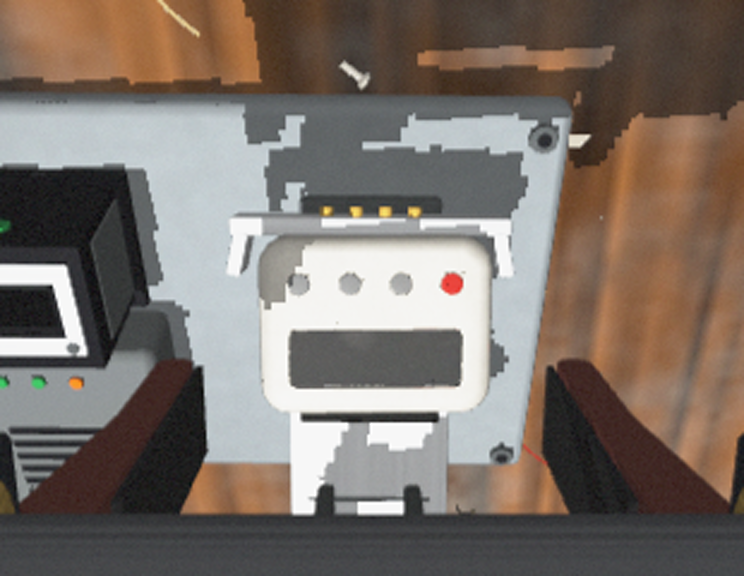

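Run:
```python
from h import *
np.set_printoptions(precision=2,suppress=True)
d=np.load("pics/w_rel.npz");K=d["K"];T=d["T"]
for n,p,zb in(("back",(375,412),15),("front",(375,236),14),("left",(260,330),14),("right",(490,330),14),("ledge in",(375,234),8),("lipL",(243,250),8),("lipR",(500,255),8)):
    u=np.array(p)/2.4+[120,90]; r=T[:3,:3]@[(u[0]-K[0,2])/K[0,0],-(u[1]-K[1,2])/K[1,1],-1]
    o=inbed(T[:3,3]); v=r@B; print(n,o+v*(zb-o[2])/v[2])
```

```text
back [46.19  0.78 15.  ]
front [-1.43  0.79 14.  ]
left [ 23.72 -29.92  14.  ]
right [23.76 31.49 14.  ]
ledge in [-1.36  0.8   8.  ]
lipL [  2.95 -34.83   8.  ]
lipR [ 4.35 34.59  8.  ]
```

Run:
```python
from h import *
np.set_printoptions(precision=4,suppress=True)
p=get_tcp_pos(); movel([p[0]-.01,p[1],.24],v=.25)
q=down(np.pi+PSI)
move_pose([.60,.05,.25],q); command_gripper(0); 
movel([.672,.0465,.25],v=.2); movel([.672,.0465,.163],v=.15)
r=movel([.632,.047,.163],v=.06,until_force=3); print(r,get_tcp_pos(),get_ft_force())
for x in np.arange(get_tcp_pos()[0]-.015,.575,-.015):
    movel([x,.0515-.044*(x-.543),.163],v=.07); print(x,get_ft_force())
wait(.3); snap("wrist","w_arm"); snap("scene","s_arm"); print(get_time())
a=cv2.imread("pics/w_arm.png")[0:320,100:480];b=cv2.imread("pics/s_arm.png")[120:300,130:330]
cv2.imwrite("pics/arm.png",np.hstack([a,cv2.resize(b,(356,320))]))
```

```text
False [0.6321 0.047  0.1631] [-0.0292  0.4085 -0.7579]
0.6170783995341925 [ 0.0505 -0.5998 -0.3086]
0.6020783995341925 [-0.4639  0.7354  0.2513]
0.5870783995341925 [-0.8101 -0.5774 -0.308 ]
23.375
```

View pics/arm.png

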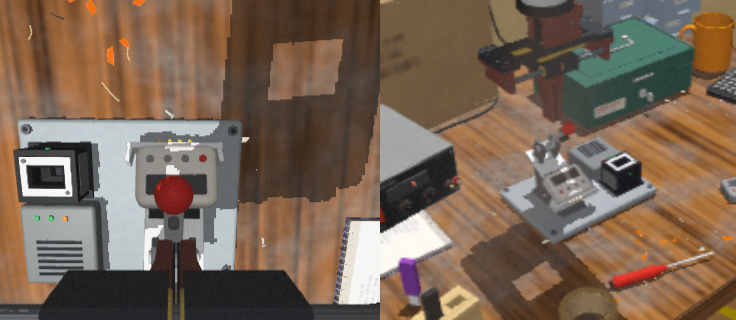

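```bash
cat >> h.py <<'E'
def knob_theta(fn):
    im=cv2.imread(f"pics/{fn}.png");h=cv2.cvtColor(im,cv2.COLOR_BGR2HSV)
    m=(((h[...,0]<6)|(h[...,0]>174))&(h[...,1]>150)&(h[...,2]>70)).astype(np.uint8)
    H=bed(84.6,0,24); ths=np.arange(-.2,2.5,.005)
    f=np.array([np.cos(PSI),np.sin(PSI),0])
    P=np.array([H-f*.082*np.sin(2-t)+[0,0,.082*np.cos(2-t)] for t in ths]); U=proj(fn,P)
    n,l,s,ce=cv2.connectedComponentsWithStats(m)
    best=min(((np.linalg.norm(U-ce[j],axis=1).min(),ths[np.linalg.norm(U-ce[j],axis=1).argmin()],s[j][4]) for j in range(1,n) if s[j][4]>10),default=None)
    return best
E
python3 - <<'E'
from h import *
np.set_printoptions(precision=4,suppress=True)
print(knob_theta("w_arm"),knob_theta("s_arm"))
for x in(.572,.56):
    movel([x,.051,.160],v=.07); print(get_ft_force())
for i in range(4):
    wait(.5); snap("wrist","w_a%d"%i); snap("scene","s_a%d"%i); print(get_time(),knob_theta("w_a%d"%i),knob_theta("s_a%d"%i))
E
```

```text
(np.float64(1.6082333480671562), np.float64(1.2450000000000012), np.int32(1167)) (np.float64(0.3592992836056442), np.float64(1.2300000000000013), np.int32(38))
[-0.5929  0.4681  0.0443]
[-0.0862  0.7161  0.5533]
24.6667 (np.float64(0.7668576194065468), np.float64(0.4800000000000006), np.int32(481)) (np.float64(0.05032550588817424), np.float64(0.06000000000000022), np.int32(33))
25.2667 (np.float64(0.7745733513364074), np.float64(0.4800000000000006), np.int32(481)) (np.float64(0.028457095432020706), np.float64(0.055000000000000215), np.int32(34))
25.8667 (np.float64(0.8226985823166761), np.float64(0.4800000000000006), np.int32(482)) (np.float64(0.05032550588817424), np.float64(0.06000000000000022), np.int32(33))
26.4667 (np.float64(0.7691471703024206), np.float64(0.4800000000000006), np.int32(482)) (np.float64(0.028457095432020706), np.float64(0.055000000000000215), np.int32(34))
```

Run:
```python
from h import *
np.set_printoptions(precision=4,suppress=True)
H=bed(84.6,0,24); print(H+[-.0745,.003,-.034])
k=H+np.array([-.0745*np.cos(PSI),.0745*.044,-.034])
movel([k[0],k[1],.11],v=.15)
r=movel([k[0],k[1],.070],v=.03,until_force=5); print(r,get_tcp_pos(),get_ft_force())
movel([k[0]-.01,k[1],.16],v=.2); snap("wrist","w_p"); snap("scene","s_p"); print(get_time(),knob_theta("w_p"),knob_theta("s_p"))
a=cv2.imread("pics/w_p.png")[40:300,100:480];b=cv2.imread("pics/s_p.png")[170:270,170:310]
cv2.imwrite("pics/p.png",np.hstack([a,cv2.resize(b,(364,260),interpolation=cv2.INTER_CUBIC)]))
```

```text
[0.5352 0.0516 0.0695]
True [0.5352 0.0519 0.0823] [-1.2171  0.3138  7.7134]
28.5333 (np.float64(0.5935984055098485), np.float64(0.020000000000000184), np.int32(433)) (np.float64(0.08409390658197541), np.float64(0.045000000000000207), np.int32(32))
```

View pics/p.png

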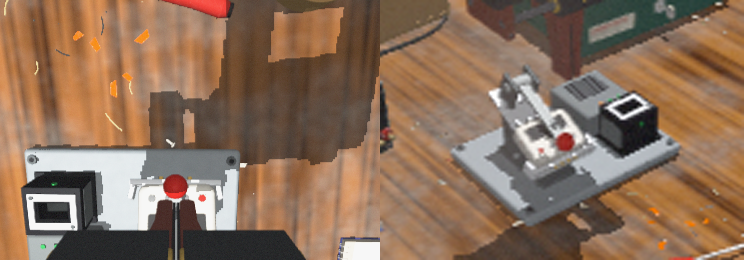

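Run:
```python
from h import *
np.set_printoptions(precision=4,suppress=True)
print(cast("w_dk",np.array([[78,157],[172,160],[170,217],[76,213]])/3.5+[185,105],.056).mean(0))
p=[.4737,.3247]; q=down(np.pi+.164)
movel([.5,.1,.2],v=.3); command_gripper(.5)
move_pose([*p,.16],q); snap("wrist","w_s2")
r=movel([*p,.052],v=.12,until_force=8); print(r,get_tcp_pos())
command_gripper(0); print(get_grip_width()*88,get_finger_force(),get_ft_force())
movel([*p,.17],v=.12); print(get_grip_width()*88,get_finger_force(),get_ft_force(),get_time())
move_pose([.5563,-.0515,.17],down(np.pi+PSI)); snap("wrist","w_s3"); snap("scene","s_s3"); print(get_time(),knob_theta("s_s3"))
a=cv2.imread("pics/w_s3.png")[40:340,100:480];b=cv2.imread("pics/s_s3.png")[120:270,170:380]
cv2.imwrite("pics/s3.png",np.hstack([a,cv2.resize(b,(420,300),interpolation=cv2.INTER_CUBIC)]))
```

```text
[ 0.5572 -0.0511  0.056 ]
False [0.4742 0.325  0.0526]
21.016118916607233 29.999341070652008 [-0.3298 -1.0395  2.244 ]
20.537266083596542 29.998088479042053 [-0.241  -0.6115  0.6369] 33.3667
34.9 (np.float64(0.05912920605889645), np.float64(0.055000000000000215), np.int32(34))
```

View pics/s3.png

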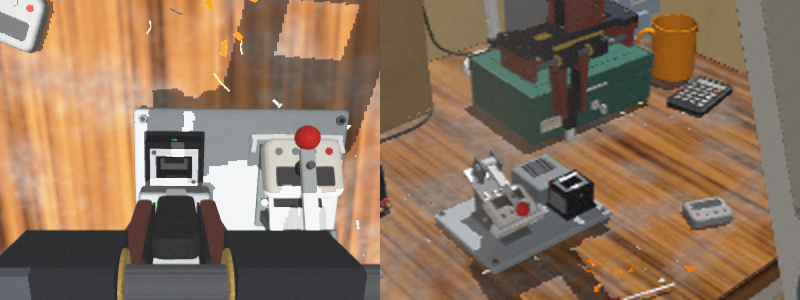

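Run:
```python
from h import *
np.set_printoptions(precision=4,suppress=True)
p=np.array([.5568,-.0515])
movel([*p,.115],v=.15)
r=movel([*p,.058],v=.03,until_force=6); t=get_tcp_pos(); print(r,t,get_ft_force(),get_ft_torque(),get_time())
```

```text
True [ 0.5568 -0.0515  0.0641] [-1.1453  0.1695  6.8587] [ 0.1436  0.1918 -0.0557] 36.9333
```

Run:
```python
from h import *
np.set_printoptions(precision=4,suppress=True)
p=get_tcp_pos()[:2]
r=movel([*p,.061],v=.02,until_force=8); print(r,get_tcp_pos(),get_ft_force())
command_gripper(.42); wait(.2); print(get_ft_force())
movel([*p,.14],v=.15); command_gripper(0)
r=movel([*p,.090],v=.04,until_force=6); print(r,get_tcp_pos(),get_ft_force())
movel([*p,.14],v=.15); movel([.47,-.05,.25],v=.25); wait(.5)
snap("wrist","w_f"); snap("scene","s_f"); snap("top","t_f"); print(get_time(),knob_theta("s_f"),knob_theta("w_f"))
# grey receiver check between top views + change map around
a=cv2.imread("pics/top0.png").astype(int);b=cv2.imread("pics/t_f.png").astype(int)
print("grey diff",np.abs(a-b)[228:250,322:350].mean())
# receiver in final wrist view: white blob extents near the bed
im=cv2.imread("pics/w_f.png");print(proj("w_f",[bed(24,0,16),bed(0,0,8),[*p,.096]]))
```

```text
True [ 0.5582 -0.0516  0.0632] [-1.3838  0.1711  7.0052]
[-1.3544  0.187  -0.6471]
True [ 0.5574 -0.0516  0.0981] [-0.1935  0.4958  5.5628]
41.9583 (np.float64(0.19897403511428732), np.float64(0.055000000000000215), np.int32(33)) (np.float64(0.3870358157661438), np.float64(0.0400000000000002), np.int32(231))
grey diff 23.961038961038962
[[371.9503 267.6677]
 [368.8228 246.0341]
 [277.4525 280.9143]]
```

Run:
```python
from h import *
np.set_printoptions(precision=4,suppress=True)
q=down(np.pi/2+PSI); Z=[];X=[]
a=bed(22,19.5,16); b=bed(40,19.5,16)
move_pose([a[0],a[1],.16],q)
movel([a[0],a[1],.10],v=.15)
for t in(a,b):
    movel([t[0],t[1],.10],v=.1)
    r=movel([t[0],t[1],.055],v=.015,until_force=4); g=get_tcp_pos(); print(r,g,get_ft_force()); Z.append(g[2]);X.append(g[0])
    movel([g[0],g[1],.11],v=.15)
sl=np.arctan2(Z[1]-Z[0],X[1]-X[0]); print("slope deg",np.degrees(sl),"edge point z in bed", [inbed([X[i]+.0135,a[1],Z[i]])[2] for i in(0,1)],get_time())
```

```text
True [0.5573 0.0704 0.0736] [-1.467   0.1779  6.6538]
True [0.5736 0.0697 0.0788] [-1.1597  0.0477  5.1975]
slope deg 17.890712980983572 edge point z in bed [np.float64(13.687011030760221), np.float64(11.576739778417021)] 48.7333
```

Run:
```python
from h import *
p=get_tcp_pos(); movel([p[0]-.03,p[1],.2],v=.25)
move_pose([.47,-.05,.25],down(np.pi+PSI)); wait(.5)
snap("wrist","w_g"); snap("scene","s_g")
a=cv2.imread("pics/w_f.png").astype(int);b=cv2.imread("pics/w_g.png").astype(int)
d=np.abs(a-b).max(2); print("wrist diff: receiver",(d[235:305,330:415]>40).sum(),"stick",(d[255:300,250:305]>40).sum(),"all",(d>40).sum())
a=cv2.imread("pics/s_f.png").astype(int);b=cv2.imread("pics/s_g.png").astype(int);c=cv2.imread("pics/scene0.png").astype(int)
print("scene diff",(np.abs(a-b).max(2)[190:260,190:300]>40).sum(),"grey rec vs start",(np.abs(b-c).max(2)[217:236,320:348]>40).sum())
print(knob_theta("s_g"),knob_theta("w_g"),get_ft_force(),get_time())
```

```text
wrist diff: receiver 149 stick 5 all 4324
scene diff 5 grey rec vs start 0
(np.float64(0.22104657877926737), np.float64(0.05000000000000021), np.int32(34)) (np.float64(0.2949921274922471), np.float64(0.0350000000000002), np.int32(233)) [ 0.04455027 -0.32431485  1.42491089] 51.45
```

Run:
```python
from h import *
q=down(np.pi/2+PSI); Z=[];X=[]
a=bed(31,20.5,16); b=bed(14,20.5,16)
move_pose([a[0],a[1],.12],q)
for t,z0,f in((a,.085,4),(b,.078,4),(b,.074,10)):
    movel([t[0],t[1],z0],v=.12)
    r=movel([t[0],t[1],z0-.03],v=.02,until_force=f); g=get_tcp_pos(); print(r,g,get_ft_force()); Z.append(g[2]);X.append(g[0])
    if f==4: movel([g[0],g[1],g[2]+.004],v=.1)
movel([g[0]-.01,g[1],.12],v=.2); move_pose([.45,-.05,.25],down(np.pi+PSI)); 
print(np.degrees(np.arctan2(Z[0]-Z[1],X[0]-X[1])),get_time())
snap("scene","s_h"); snap("wrist","w_h"); print(knob_theta("s_h"),knob_theta("w_h"))
```

```text
True [0.56566994 0.0711262  0.07742855] [-1.57835266  0.08750588  5.36758075]
True [0.5502375  0.07175044 0.07026189] [-1.22506353 -0.3358887   6.20804059]
True [0.55020641 0.0717812  0.07024156] [-1.28709339  0.25984925  6.77893235]
24.909663600571207 58.3417
(np.float64(0.22104657877926737), np.float64(0.05000000000000021), np.int32(34)) (np.float64(0.33437652571767434), np.float64(0.0400000000000002), np.int32(207))
```

```bash
python3 -c "
from station import *
print(job_done(),get_time())"
```

```text
the job is handed in; nothing more can be done
the job is handed in; nothing more can be done
```

I handed the job in at about 58 s of the 72 s allowed, but the verdict was not shown. The white receiver is flat against the ledge (24.9° measured by touch). The hold-down is over with its pad on it; camera readings of its angle were 0.02–0.055 rad, against a 0.05 limit. The stick is in the port, its top about 2 mm above the fully-in height, and the grey receiver has not moved.

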